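Chuck the countersink bit and lift the mini drill from its holder

TASK

A countersink bit is standing loose in the chuck of the blue mini drill: with the drill still seated in its grey holder, turn the knurled chuck collar clockwise, seen from above, up to its stop so that the jaws clamp the bit tight. Then lift the drill straight up, bit and all, until its foot is about 5 cm above the top of the holder, and finish still holding it there over the holder, steady and upright. Leave the other things on the bench where they are.

Things in the scene. Friction and masses are not known exactly. Their poses are not given: they have to be found in the camera images.
- drill: loose cordless mini drill, nose up in the holder, about 0.45 kg (varies). Origin: centre of its underside, z up along the drill. Black battery foot 44 x 44 mm up to z = 58 mm, with a yellow band; round blue body 43 mm across up to 90 mm, narrowing to 34 mm at 99 mm; chuck collar above. The foot stands 50 mm deep in the holder's square pocket, which keeps it from turning (about 0.1 rad of play)
- collar_mid (a point): point on the drill's axis, 121 mm above its underside, at mid-height of the chuck collar: a steel ring with black knurling, 40 mm outside diameter, 27 mm bore, 36 mm tall (103 to 139 mm above the drill's underside), with a yellow mark on its rim. Grip it across its diameter from above; the drill may be lifted by it
- collar (a joint): turn of the chuck collar on the drill, rad; grows clockwise seen from above (closing). Starts at 0 to 0.3; the three jaws move in 1.2 mm per rad, reach the bit at about 0.85 and are tight at the end stop at 1.35. Friction 0.1 N m; stays where it is left; turned back it opens
- bit: loose brass countersink bit, 45 mm long, standing point up between the open jaws, 8 mm shank, 12 mm head; origin at the centre of its lower end, 113 mm above the drill's underside; its tip stands 19 mm above the collar's rim
- jaw0: one of the chuck's three steel jaws, inside the collar around the bit; they rise 1.5 mm above the collar's rim and move together when the collar turns. Origin on the drill's axis, at the jaws' lower ends
- holder: grey fixed block 90 x 90 mm, 60 mm tall, with a 47 x 47 mm square pocket 50 mm deep, open at the top; origin at the centre of its underside on the bench. The drill's underside therefore starts 10 mm above the bench
- meter: black multimeter lying flat, 150 x 75 x 34 mm, 40 mm tall at its dial; origin at the centre of its underside; leave alone
- tub: white jar with green cap, 64 mm diameter, 60 mm tall; origin at the centre of its underside; leave alone
- board: green circuit board, 100 x 80 mm, parts up to 20 mm tall; origin at the centre of its underside; leave alone
- tape: red tape dispenser, 150 x 60 mm, 100 mm tall; origin at the centre of its underside; leave alone
- driver: yellow-handled screwdriver lying flat near the back left, about 200 mm long; leave alone
- mouse: black computer mouse, 100 x 60 x 33 mm; origin at the centre of its underside; leave alone
Mind the look-alikes: they are no part of the job. What is shaped like the drill but green or red is not meant. Leave any black or pink look-alike of the holder alone.

How it is judged (in metres and radians):
On the way, in this order (a step that is already met when the one before it is completed fails the run):
1. the jaws are clamped tight on the bit while the drill is still seated in its holder (value of joint collar above 0.95 rad and contact force between jaw0 and bit above 2 N and height (world z) of drill below 0.02 m), for 0.2 s.
2. the drill is held still and upright, clear above its holder, with the bit clamped (height (world z) of drill between 0.085 and 0.25 m and horizontal distance between drill and holder below 0.06 m and angle between drill's own z axis and vertical below 0.1 rad and linear speed of drill below 0.02 m/s and angular speed of drill below 0.15 rad/s and contact force between the fingers and drill above 2 N and contact force between drill and holder below 0.1 N and value of joint collar above 0.95 rad and contact force between jaw0 and bit above 2 N and horizontal distance between bit and collar_mid below 0.008 m and angle between the z axis of bit and the z axis of drill, either way round below 0.07 rad and z of bit in the frame of drill between 0.105 and 0.125 m), for 1 s.
At the end, for the whole second after the job is handed in: held upright (0.1 rad) and still (0.02 m/s, 0.15 rad/s), drill's underside 85 to 250 mm above the bench, within 60 mm of the holder's axis, not touching the holder; collar past 0.95 rad, jaw0 pressing the bit with over 2 N, bit straight in the chuck (all of step 2); the arm keeps its last pose, push and grip.
It fails at once if another thing on the bench was moved by more than 30 mm (distance of any of meter, tub, board, tape, driver, mouse from where it was at the start of the episode above 0.03 m).
It also fails if it takes over 42 s, if anything falls off the work surface, if the arm or the gripper's body presses on something with over 40 N, if the wrist force passes 120 N, or if a joint passes its speed limit or range.

ROBOT

A 6-joint arm with a two-finger parallel gripper is mounted at the origin on the work surface. World frame = base frame: x ahead of the robot, y to its left, z up, the work surface at z = 0. Lengths are in mm, angles in rad, forces in N, time in s.
With the tool pointing down it reaches from about 325 to 775 mm from the base axis. Payload 9.3 kg.
Tool frame: the origin (TCP) lies between the finger pads; the fingertips stand 25 mm ahead of it and the grasp point (between the pads) lies 6 mm ahead of it; z points along the fingers, y is the line along which they close (so a half turn about z gives the same grasp; the last joint's range is limited). The gripper opens to 85 mm and grips with 20 to 120 N. Pads are 22 mm wide; open, the fingers measure 114 mm over their backs; the gripper's body (76 mm by 85 mm) begins 54 mm behind the grasp point. The pads swing forward as they close: fully open they stand 13 mm farther back than shut.
Start: joints at [1.027, 0.259, 0.021, 1.334, 0, 1.418], TCP at [209.511, 508.529, 229.679] pointing down, gripper open.
Joint ranges: [-3.04, 3.04], [-0.91, 1.82], [-1.04, 1.36], [-1.92, 1.95], [-1.52, 1.45], [-3.14, 3.14]. Speed limits (rad/s): [2.22, 2.22, 2.79, 3.14, 3.14, 3.14].

INTERFACE

Orientations are given as a unit quaternion [x, y, z, w].
In Python, from workcell import ctrl gives the robot as it stands.
- The arm moves only by the shell command python3 -m crank 'ROWS' [FORCE]. ROWS is JSON, a list of rows, each an object of numbers: "x", "y", "z": the shift along the tool's x, y, z in m; "wx", "wy", "wz": the turn, a rotation vector about the tool's x, y, z in degrees; "claw": the closure, from 0 (fully open) to 1 (shut). A call has 1 to 20 rows; each row is the pose to reach, as a shift and turn from the pose commanded when the call began, along the tool's axes at that moment; what a row does not reach only later rows make up. A row lasts 1/12 s, in which the tool goes at most 41.7 mm and 7.16 degrees, less where a joint would pass 70% of its speed; a pose out of reach is approached as far as the arm can. A call with a gripper value outside its range is refused whole. The fingers move at their own pace and stop on an object; FORCE is the grip in N (left out, the last holds). Time passes only in rows, so rows that repeat a pose let the fingers close. It gives the time, the measured TCP pose, the force, the opening and the grip force at its end, in the units of the state.
- ctrl.read_state(): the state, without advancing time (a new reading comes with each control period).
- ctrl.camera(name): name is "scene" or "top" or "wrist"; returns a dict with "frame" (420x560x3 uint8, red, green, blue), "fx", "fy", "cx", "cy" (pixels), "k1" (the pictures are not rectified: a ray, as slopes to the right and down, at radius r is drawn at 1 + k1 r^2 times it, then the intrinsics apply), "R" (3x3) and "t" (3): a world point X has camera coordinates R X + t. Camera axes: x right, y down, z forward; pixel columns grow to the right and rows downward; lengths in mm; the calibration is good to about 2 mm. A picture is of the moment at which its call begins. There is no depth.
- ctrl.finish_job(): hands the job in; it is judged then, once.
Trained networks look in a picture, given as the dict that the camera call returned (one of the last four; its "shot" number tells which), for a name from the list of things; names that differ only in an ending like _2 or _b are one class to them, and where a whole thing is asked for, a point or a joint stands for the part that bears it (a point fixed in the world has none). Each returns a list of dicts, best first, with "conf" (0 to 1); they miss things now and then, are a little off and sometimes report something else, mostly with a low value. They report only what shows in the picture. A call takes as long as a camera call. They do not tell look-alikes from the thing itself.
- ctrl.recognise(picture, query): "location" ([x, y, z] in mm, in the coordinates of the camera as it stood for that picture, good to about 4 mm: the middle of the surface that is visible of it).
- ctrl.regions_of(picture, query): "pixels" (420x560 bool, what is visible of it).
The state is a dict: "time": time; "joint_pos": joint angles; "joint_vel": joint speeds; "effort": joint torques, N m; "eef_pos": TCP position; "tool_rot": TCP orientation; "ft_force": force on the tool from outside, world axes, zero at the start; "wrist_torque": the same for the moment, N m; "grip_width": finger opening in mm; "grasp_force": force on a finger pad.
Only numpy, scipy, OpenCV 4.12 (cv2) and the standard library are available. Lean on these libraries where they do the work, as an engineer would, in place of code of your own. Each camera call takes 0.05 s, during which the arm holds its last target. There are 200 camera calls.

## Working session

There is one attempt and no reset: what is moved stays moved. The work goes in short steps, Python scripts to look and compute and a shell command to move; the robot and the scene stay as the last step left them, time stands still between calls to the robot, and variables do not carry over. Pictures are saved under pics/ and viewed, at most 10 in all, crops included, and the job is handed in when it is done.

```bash
mkdir -p pics; cat > h.py <<'E'
import numpy as np, cv2
from workcell import ctrl
def save(p,n,crop=None,s=1):
    f=p["frame"][:,:,::-1]
    if crop: x0,y0,x1,y1=crop; f=f[y0:y1,x0:x1]
    f=cv2.resize(f,None,fx=s,fy=s,interpolation=cv2.INTER_CUBIC); cv2.imwrite("pics/"+n,f)
def world(p,c): return np.array(p["R"]).T@(np.array(c)-np.array(p["t"]))
def proj(p,X):
    c=np.array(p["R"])@np.array(X)+np.array(p["t"]); s=c[:2]/c[2]; s=s*(1+p["k1"]*(s@s))
    return s*[p["fx"],p["fy"]]+[p["cx"],p["cy"]]
def ray(p,uv,z):
    d=(np.array(uv,float)-[p["cx"],p["cy"]])/[p["fx"],p["fy"]]; s=d.copy()
    for _ in range(20): s=d/(1+p["k1"]*(s@s))
    R=np.array(p["R"]); o=-R.T@np.array(p["t"]); v=R.T@np.r_[s,1]
    return o+v*(z-o[2])/v[2]
E
python3 - <<'E'
from h import *
a=[]
for n in ("scene","top"):
    p=ctrl.camera(n); save(p,n+"1.png"); a.append(p["frame"])
    for q in ("drill","collar_mid","holder"):
        for r in ctrl.recognise(p,q):
            w=world(p,r["location"]); print(n,q,round(r["conf"],2),w.round(0),proj(p,w).round(0))
cv2.imwrite("pics/both.png",cv2.resize(np.vstack(a)[:,:,::-1],(400,600)))
print(ctrl.read_state())
E
```

```text
scene drill 0.95 [563.  68.  82.] [298. 198.]
scene drill 0.83 [548. -44. 101.] [261. 215.]
scene drill 0.55 [430.   3.  81.] [240. 184.]
scene collar_mid 0.97 [548. -50. 104.] [259. 216.]
scene collar_mid 0.89 [568.  71.  80.] [301. 199.]
scene collar_mid 0.7 [423.   2.  83.] [237. 182.]
scene holder 0.97 [427. 125.  52.] [273. 167.]
scene holder 0.81 [ 384. -117.   52.] [191. 209.]
scene holder 0.66 [561. -66.  56.] [258. 237.]
scene holder 0.29 [533. -39. 160.] [257. 193.]
top drill 0.76 [552.  84. 113.] [254. 205.]
top drill 0.56 [526. -29. 129.] [299. 215.]
top drill 0.24 [553. 236.  61.] [198. 206.]
top collar_mid 0.82 [551.  81. 116.] [255. 205.]
top collar_mid 0.52 [415.  17. 113.] [280. 259.]
top holder 0.9 [ 372. -113.   59.] [329. 276.]
top holder 0.83 [528. -31.  55.] [298. 217.]
top holder 0.74 [419. 148.  65.] [230. 257.]
top holder 0.36 [528. -27. 128.] [298. 214.]
{'time': 0.4, 'joint_pos': array([ 1.02738199e+00,  2.58700144e-01,  2.13536442e-02,  1.33372250e+00,
       -1.70449165e-06,  1.41818869e+00]), 'joint_vel': array([ 5.00447899e-04, -1.54776367e-03, -9.17147356e-05,  3.19219224e-04,
       -3.14531789e-04,  1.11917484e-03]), 'effort': array([-2.08916317e-03, -5.54827666e+01,  3.44405580e+01,  3.46218745e-03,
       -1.93856777e-04, -4.48612667e-06]), 'eef_pos': array([209.48648962, 508.46773853, 229.5666186 ]), 'tool_rot': array([ 1.94162224e-01,  9.80969425e-01, -1.28455522e-04, -4.56939978e-05]), 'ft_force': array([ 0.08782405, -0.53916906,  0.73266334]), 'wrist_torque': array([ 0.00722549, -0.01017016,  0.03947143]), 'grasp_force': 0.0, 'grip_width': 85.39247921066878}
```

View pics/scene1.png

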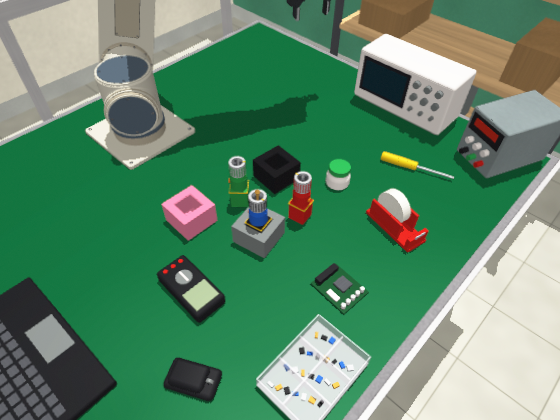

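View pics/top1.png

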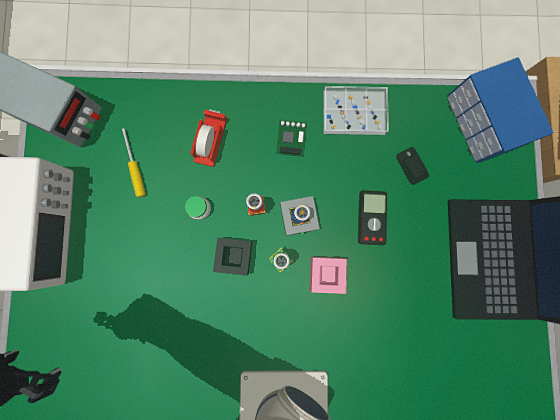

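Candidates for the drill: blue at scene (258,213) / top (300,215) in the grey holder; red at scene (301,199) / top (255,203); green at scene (238,182) / top (281,260). The blue one in the grey holder fits the description (the black and pink blocks are look-alike holders). I'll confirm it in an enlarged crop.

```bash
python3 - <<'E'
from h import *
from scipy.optimize import minimize
ims=[]
def disc(X,z0,z1): # collar silhouette points
    t=np.linspace(0,2*np.pi,40); return [np.r_[X[0]+20*np.cos(a),X[1]+20*np.sin(a),z] for a in t for z in (z0,z1)]
for n,c in (("scene",(220,170,310,260)),("top",(255,170,345,260))):
    p=ctrl.camera(n); f=p["frame"]; x0,y0,x1,y1=c
    for r in ctrl.regions_of(p,"collar_mid"):
        m=r["pixels"]; ys,xs=np.nonzero(m)
        uv=np.r_[xs.mean(),ys.mean()]
        if not (x0<uv[0]<x1 and y0<uv[1]<y1 and abs(uv[0]-(x0+x1)/2)<18): continue
        print(n,"collar",r["conf"],uv,len(xs),(xs.min(),xs.max(),ys.min(),ys.max()))
        def cost(X):
            im=np.zeros((1680,2240),np.uint8)
            h=cv2.convexHull(np.array([proj(p,q)*4+1.5 for q in disc(X,113,149)],np.float32)).astype(np.int32)
            cv2.fillPoly(im,[h],1); im=cv2.resize(im,(560,420),interpolation=cv2.INTER_AREA) if 0 else im.reshape(420,4,560,4).mean((1,3))
            return np.abs(im-m).sum()
        s=minimize(cost,ray(p,uv,135)[:2],method="Nelder-Mead",options=dict(initial_simplex=ray(p,uv,135)[:2]+np.array([[0,0],[6,0],[0,6]])))
        print("fit",s.x.round(1),s.fun)
    g=f.astype(int); 
    ims.append(cv2.resize(f[y0:y1,x0:x1][:,:,::-1],(400,400),interpolation=cv2.INTER_CUBIC))
    for r in ctrl.regions_of(p,"holder"):
        ys,xs=np.nonzero(r["pixels"]); print(n,"holder",round(r["conf"],2),xs.mean(),ys.mean(),len(xs)); 
        if x0<xs.mean()<x1 and y0<ys.mean()<y1:
            k=cv2.convexHull(np.c_[xs,ys].astype(np.float32)); R=cv2.minAreaRect(k); B=cv2.boxPoints(R)
            W=np.array([ray(p,b,60)[:2] for b in B]); print(W.round(0).tolist(),W.mean(0))
cv2.imwrite("pics/crop1.png",np.hstack(ims))
E
```

```text
scene collar 0.45 [258.09917355 202.7231405 ] 242 (np.int64(250), np.int64(266), np.int64(191), np.int64(211))
fit [531.8 -36.6] 158.375
scene holder 0.96 258.7639366827254 233.7708189951824 1453
[[512.0, -120.0], [459.0, 2.0], [582.0, 19.0], [624.0, -99.0]] [544.09618807 -49.51141818]
scene holder 0.79 275.7824897400821 168.73803009575923 1462
scene holder 0.66 189.06140350877192 212.1078431372549 1938
top collar 0.56 [299.67936508 214.58412698] 315 (np.int64(290), np.int64(309), np.int64(205), np.int64(224))
fit [526.8 -31.3] 102.25
top holder 0.92 232.21234567901234 256.6864197530864 1215
top holder 0.73 327.94905956112854 275.0242946708464 1276
top holder 0.69 298.89299363057324 216.87898089171975 785
[[566.0, 19.0], [583.0, -71.0], [491.0, -87.0], [475.0, 2.0]] [528.85480401 -34.29588979]
```

View pics/crop1.png

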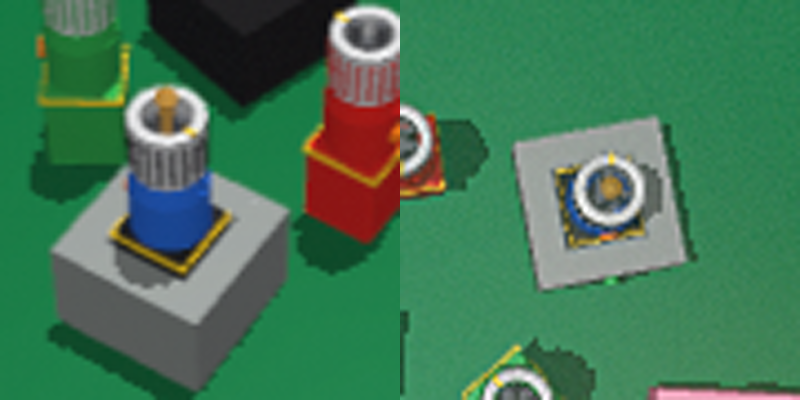

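The crop shows the blue drill with the brass bit in the grey holder, at scene ≈(258,203) and top ≈(300,215). That is about (528, -33) in the world. I'll move above it and refine with the wrist camera.

```bash
python3 -m crank '[{"x":-0.08,"y":-0.06},{"x":-0.5,"y":-0.38},{"x":-0.5,"y":-0.38},{"x":-0.5,"y":-0.38},{"x":-0.5,"y":-0.38},{"x":-0.5,"y":-0.38},{"x":-0.5,"y":-0.38},{"x":-0.5,"y":-0.38},{"x":-0.5,"y":-0.38},{"x":-0.5,"y":-0.38},{"x":-0.5,"y":-0.38},{"x":-0.5,"y":-0.38},{"x":-0.5,"y":-0.38},{"x":-0.5,"y":-0.38},{"x":-0.5,"y":-0.38},{"x":-0.5,"y":-0.38},{"x":-0.5,"y":-0.38},{"x":-0.5,"y":-0.38},{"x":-0.5,"y":-0.38},{"x":-0.5,"y":-0.38}]' 80
python3 - <<'E'
from h import *
p=ctrl.camera("wrist"); save(p,"w1.png")
s=ctrl.read_state(); print(s["time"],s["eef_pos"],s["tool_rot"],s["joint_pos"],s["ft_force"])
for q in ("collar_mid","bit","holder"):
    for r in ctrl.recognise(p,q):
        w=world(p,r["location"]); print(q,round(r["conf"],2),w.round(1),proj(p,w).round(0))
E
```

```text
0.75 [209.48287903 508.53254454 229.68465568] [ 1.94161683e-01  9.80969541e-01 -3.65473644e-06 -2.05986619e-05] [1.02742864e+00 2.58594395e-01 2.15073192e-02 1.33373017e+00
 3.62358872e-05 1.41823423e+00] [ 0.00188309 -0.86755103 -0.28535897]
holder 0.96 [379.  163.3  48.2] [ 92. 401.]invalid input
```

View pics/w1.png

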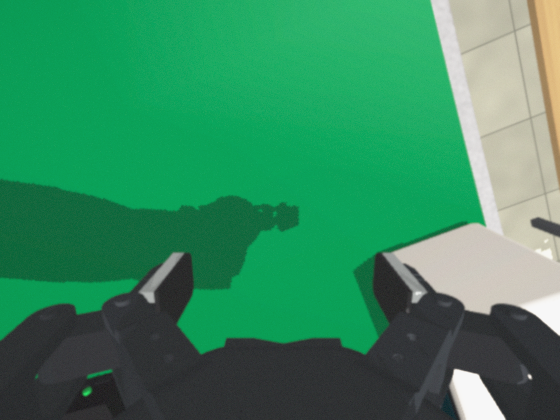

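The wrist view shows only the open fingers and empty bench. The move was refused, so I'll give every key in each row.

```bash
python3 -m crank '[{"x":-0.08,"y":-0.06,"z":0,"wx":0,"wy":0,"wz":0,"claw":0}]' 80; python3 -m crank --help | head -20
```

```text
time: 0.98
eef_pos: [229.2, 475.9, 229.0]
tool_rot: [0.192, 0.981, 0.001, -0.001]
ft_force: [1.2, -0.9, -0.2]
grip_width: 85.7
grasp_force: 0.0invalid input: not JSON, or not a number
```

```bash
python3 -m crank '[{"x":-0.467,"y":-0.354,"z":0,"wx":0,"wy":0,"wz":0,"claw":0},{"x":-0.467,"y":-0.354,"z":0,"wx":0,"wy":0,"wz":0,"claw":0},{"x":-0.467,"y":-0.354,"z":0,"wx":0,"wy":0,"wz":0,"claw":0},{"x":-0.467,"y":-0.354,"z":0,"wx":0,"wy":0,"wz":0,"claw":0},{"x":-0.467,"y":-0.354,"z":0,"wx":0,"wy":0,"wz":0,"claw":0},{"x":-0.467,"y":-0.354,"z":0,"wx":0,"wy":0,"wz":0,"claw":0},{"x":-0.467,"y":-0.354,"z":0,"wx":0,"wy":0,"wz":0,"claw":0},{"x":-0.467,"y":-0.354,"z":0,"wx":0,"wy":0,"wz":0,"claw":0},{"x":-0.467,"y":-0.354,"z":0,"wx":0,"wy":0,"wz":0,"claw":0},{"x":-0.467,"y":-0.354,"z":0,"wx":0,"wy":0,"wz":0,"claw":0},{"x":-0.467,"y":-0.354,"z":0,"wx":0,"wy":0,"wz":0,"claw":0},{"x":-0.467,"y":-0.354,"z":0,"wx":0,"wy":0,"wz":0,"claw":0},{"x":-0.467,"y":-0.354,"z":0,"wx":0,"wy":0,"wz":0,"claw":0},{"x":-0.467,"y":-0.354,"z":0,"wx":0,"wy":0,"wz":0,"claw":0},{"x":-0.467,"y":-0.354,"z":0,"wx":0,"wy":0,"wz":0,"claw":0},{"x":-0.467,"y":-0.354,"z":0,"wx":0,"wy":0,"wz":0,"claw":0},{"x":-0.467,"y":-0.354,"z":0,"wx":0,"wy":0,"wz":0,"claw":0},{"x":-0.467,"y":-0.354,"z":0,"wx":0,"wy":0,"wz":0,"claw":0}]' 80
python3 - <<'E'
from h import *
p=ctrl.camera("wrist"); save(p,"w2.png")
s=ctrl.read_state(); print(s["time"],s["eef_pos"],s["tool_rot"],s["joint_pos"],s["ft_force"])
for q in ("collar_mid","bit","holder"):
    for r in ctrl.recognise(p,q):
        w=world(p,r["location"]); print(q,round(r["conf"],2),w.round(1),proj(p,w).round(0))
E
```

```text
time: 2.48
eef_pos: [527.2, -31.6, 229.8]
tool_rot: [0.194, 0.981, 0.0, -0.0]
ft_force: [-0.7, 0.6, 1.1]
grip_width: 85.3
grasp_force: 0.0
2.5333 [527.20824818 -31.36456493 229.94746852] [1.93477741e-01 9.81104660e-01 6.56701960e-05 6.87293640e-05] [-2.18458057e-01  2.21018358e-01 -2.86530546e-02  1.32099061e+00
  1.34568014e-04  1.70953225e-01] [-1.1605042  -0.28850914  0.10133266]
collar_mid 0.9 [521.8 -32.5 140. ] [280. 205.]
collar_mid 0.68 [546.8  75.7 114.4] [406. 178.]
holder 0.81 [ 371.5 -115.    61.3] [141.  76.]
holder 0.64 [433.9 137.6  60. ] [413.  32.]
holder 0.62 [509.6 -23.8  64.9] [283. 173.]
```

View pics/w2.png

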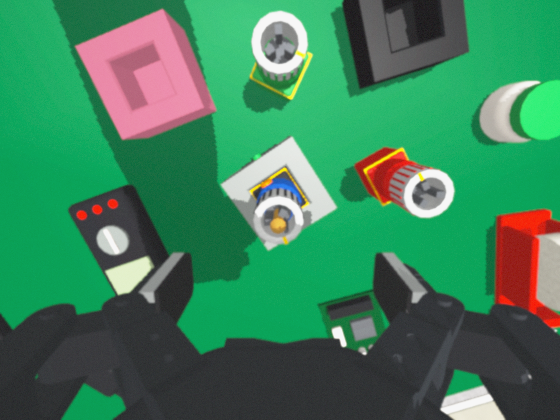

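Wrist view: the blue drill's collar ring is at about (279,216), the bit head at (278,223) and the red look-alike at (430,193). Both are clear of the fingers. I'll fit the collar silhouette in this view.

```bash
python3 - <<'E'
from h import *
from scipy.optimize import minimize
t=np.linspace(0,2*np.pi,40)
p=ctrl.camera("wrist"); print("cam", (-np.array(p["R"]).T@np.array(p["t"])).round(0))
for r in ctrl.regions_of(p,"collar_mid"):
    m=r["pixels"]; ys,xs=np.nonzero(m)
    if abs(xs.mean()-280)>30 or abs(ys.mean()-205)>30: continue
    def cost(X):
        im=np.zeros((1680,2240),np.uint8)
        pts=[proj(p,[X[0]+20*np.cos(a),X[1]+20*np.sin(a),z])*4+1.5 for a in t for z in (113,149)]
        cv2.fillPoly(im,[cv2.convexHull(np.array(pts,np.float32)).astype(np.int32)],1)
        return np.abs(im.reshape(420,4,560,4).mean((1,3))-m).sum()
    X0=np.array([528,-33.]); s=minimize(cost,X0,method="Nelder-Mead",options=dict(initial_simplex=X0+np.array([[0,0],[6,0],[0,6]])))
    print(r["conf"],len(xs),xs.mean(),ys.mean(),s.x,s.fun)
g=cv2.cvtColor(p["frame"],cv2.COLOR_RGB2GRAY)
for r0 in (0,):
    print("ring ctr world z149",ray(p,(279,216),149))
c=cv2.HoughCircles(g[180:260,240:320],cv2.HOUGH_GRADIENT,1,50,param1=100,param2=15,minRadius=18,maxRadius=32)
if c is not None:
    for x,y,r in c[0]: print(x+240,y+180,r,ray(p,(x+240,y+180),149))
f=p["frame"].copy()[:,:,::-1].copy()
cv2.polylines(f,[np.array([proj(p,[528+20*np.cos(a),-33+20*np.sin(a),149]) for a in t]).round().astype(np.int32)],True,(0,0,255),1)
cv2.imwrite("pics/w3.png",cv2.resize(f[130:270,200:360],(640,560),interpolation=cv2.INTER_CUBIC))
E
```

```text
cam [466.  -7. 374.]
0.79 2961 277.98953056399864 206.1242823370483 [528.60435462 -36.4450593 ] 1064.75
ring ctr world z149 [527.73962366 -35.09649526 149.        ]
273.5 209.5 28.0 [521.23376436 -37.03544573 149.        ]
```

View pics/w3.png

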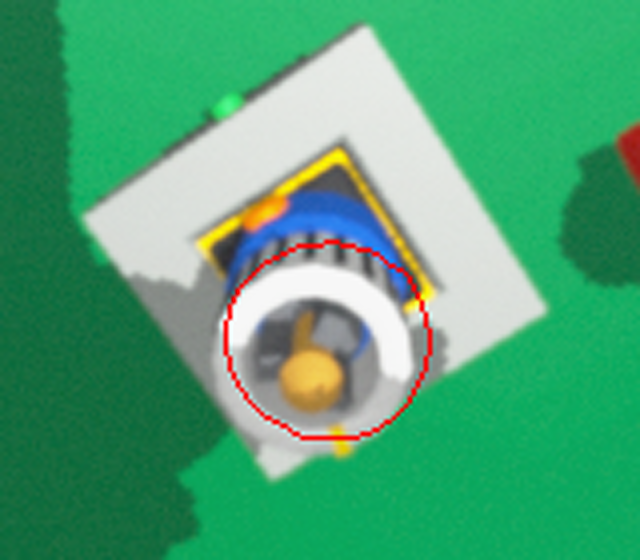

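The ring's fitted centre in the crop is (313,360), which is pixel (278,220) and about (530,-36) in the world. I'll descend over the collar.

```bash
python3 -m crank '[{"x":-0.004,"y":-0.003,"z":0.01,"wx":0,"wy":0,"wz":0,"claw":0},{"x":-0.004,"y":-0.003,"z":0.03,"wx":0,"wy":0,"wz":0,"claw":0},{"x":-0.004,"y":-0.003,"z":0.05,"wx":0,"wy":0,"wz":0,"claw":0},{"x":-0.004,"y":-0.003,"z":0.07,"wx":0,"wy":0,"wz":0,"claw":0},{"x":-0.004,"y":-0.003,"z":0.084,"wx":0,"wy":0,"wz":0,"claw":0},{"x":-0.004,"y":-0.003,"z":0.091,"wx":0,"wy":0,"wz":0,"claw":0},{"x":-0.004,"y":-0.003,"z":0.091,"wx":0,"wy":0,"wz":0,"claw":0},{"x":-0.004,"y":-0.003,"z":0.091,"wx":0,"wy":0,"wz":0,"claw":0}]' 20
python3 - <<'E'
from h import *
p=ctrl.camera("wrist"); save(p,"w4.png",(130,120,430,345),2)
E
```

```text
time: 3.45
eef_pos: [530.4, -36.9, 138.7]
tool_rot: [0.194, 0.981, -0.0, -0.0]
ft_force: [0.4, -0.9, 0.6]
grip_width: 85.8
grasp_force: 0.0
```

View pics/w4.png

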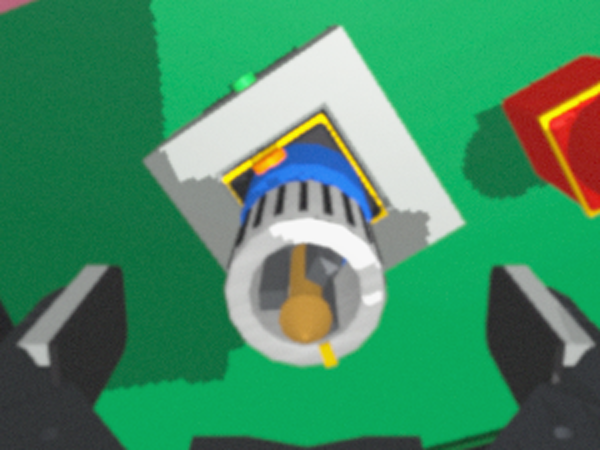

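The collar ring at crop (305,290) sits midway between the pads (126 and 488). I'll close gently and check the forces.

```bash
python3 -m crank '[{"x":0,"y":0,"z":0,"wx":0,"wy":0,"wz":0,"claw":0.5},{"x":0,"y":0,"z":0,"wx":0,"wy":0,"wz":0,"claw":1},{"x":0,"y":0,"z":0,"wx":0,"wy":0,"wz":0,"claw":1},{"x":0,"y":0,"z":0,"wx":0,"wy":0,"wz":0,"claw":1},{"x":0,"y":0,"z":0,"wx":0,"wy":0,"wz":0,"claw":1},{"x":0,"y":0,"z":0,"wx":0,"wy":0,"wz":0,"claw":1},{"x":0,"y":0,"z":0,"wx":0,"wy":0,"wz":0,"claw":1},{"x":0,"y":0,"z":0,"wx":0,"wy":0,"wz":0,"claw":1},{"x":0,"y":0,"z":0,"wx":0,"wy":0,"wz":0,"claw":1},{"x":0,"y":0,"z":0,"wx":0,"wy":0,"wz":0,"claw":1}]' 20; python3 -c "
from h import *
s=ctrl.read_state();print(s['wrist_torque'],s['joint_pos'])
p=ctrl.camera('wrist'); save(p,'w5.png',(130,120,430,345),2)"
```

```text
time: 4.33
eef_pos: [530.5, -37.0, 139.3]
tool_rot: [0.194, 0.981, -0.0, 0.001]
ft_force: [-1.2, -1.2, 5.9]
grip_width: 38.1
grasp_force: 20.9
[-0.22933631  0.25374152  0.07798391] [-2.27250085e-01  2.70221045e-01 -1.98255389e-01  1.10126773e+00
 -2.37259013e-04  1.63603578e-01]
```

View pics/w5.png

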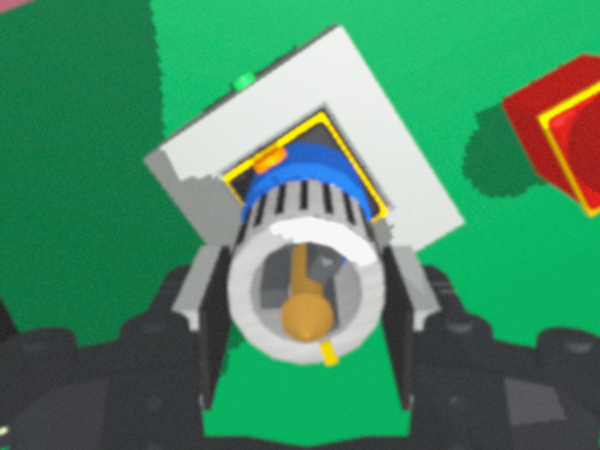

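Both pads rest on the collar, with the ring centre at crop (306,290). The width of 38.1 mm is slightly under 40, so I'll check the offset along the pad.

```bash
python3 - <<'E'
from h import *
p=ctrl.camera("wrist"); s=ctrl.read_state()
print(s["eef_pos"],s["grip_width"],ray(p,(283,265),149))
from scipy.spatial.transform import Rotation as Ro
R=Ro.from_quat(s["tool_rot"]).as_matrix()
for x in (-11,11):
  for y in (-19.5,19.5):
    for z in (-5,25): print(x,y,z,((proj(p,s["eef_pos"]+R@[x,y,z])-[130,120])*2).round(0))
E
```

```text
[530.53426144 -36.93853316 139.24035899] 37.89591361255101 [529.97847854 -37.06103221 149.        ]
-11 -19.5 -5 [231. 323.]
-11 -19.5 25 [243. 274.]
-11 19.5 -5 [383. 323.]
-11 19.5 25 [371. 274.]
11 -19.5 -5 [228. 242.]
11 -19.5 25 [241. 205.]
11 19.5 -5 [386. 242.]
11 19.5 25 [373. 205.]
```

The TCP and collar axis agree within 0.6 mm. I'll raise the grip to 80 N and turn clockwise (+wz, since the tool points down).

```bash
python3 -m crank '[{"x":0,"y":0,"z":0,"wx":0,"wy":0,"wz":0,"claw":1},{"x":0,"y":0,"z":0,"wx":0,"wy":0,"wz":0,"claw":1},{"x":0,"y":0,"z":0,"wx":0,"wy":0,"wz":0,"claw":1},{"x":0,"y":0,"z":0,"wx":0,"wy":0,"wz":2,"claw":1},{"x":0,"y":0,"z":0,"wx":0,"wy":0,"wz":6,"claw":1},{"x":0,"y":0,"z":0,"wx":0,"wy":0,"wz":10,"claw":1},{"x":0,"y":0,"z":0,"wx":0,"wy":0,"wz":14,"claw":1},{"x":0,"y":0,"z":0,"wx":0,"wy":0,"wz":18,"claw":1},{"x":0,"y":0,"z":0,"wx":0,"wy":0,"wz":22,"claw":1},{"x":0,"y":0,"z":0,"wx":0,"wy":0,"wz":26,"claw":1},{"x":0,"y":0,"z":0,"wx":0,"wy":0,"wz":30,"claw":1},{"x":0,"y":0,"z":0,"wx":0,"wy":0,"wz":34,"claw":1},{"x":0,"y":0,"z":0,"wx":0,"wy":0,"wz":38,"claw":1},{"x":0,"y":0,"z":0,"wx":0,"wy":0,"wz":42,"claw":1},{"x":0,"y":0,"z":0,"wx":0,"wy":0,"wz":46,"claw":1},{"x":0,"y":0,"z":0,"wx":0,"wy":0,"wz":50,"claw":1},{"x":0,"y":0,"z":0,"wx":0,"wy":0,"wz":50,"claw":1}]' 80; python3 -c "
from h import *
s=ctrl.read_state();print(s['wrist_torque'],s['joint_pos'],s['effort'])"
```

```text
time: 5.85
eef_pos: [530.9, -36.7, 139.7]
tool_rot: [0.592, 0.806, 0.001, 0.001]
ft_force: [-1.3, 1.0, 8.0]
grip_width: 36.0
grasp_force: 79.0
[ 0.22176625  0.17387077 -0.06541838] [-2.27017172e-01  2.69825895e-01 -1.97662879e-01  1.10125324e+00
  3.89524713e-04  1.04069566e+00] [ -0.37730332 -49.63823676  29.48691487  -0.33429564  -0.20972831
   1.1064491 ]
```

```bash
python3 -m crank '[{"x":0,"y":0,"z":0,"wx":0,"wy":0,"wz":4,"claw":1},{"x":0,"y":0,"z":0,"wx":0,"wy":0,"wz":7,"claw":1},{"x":0,"y":0,"z":0,"wx":0,"wy":0,"wz":10,"claw":1},{"x":0,"y":0,"z":0,"wx":0,"wy":0,"wz":13,"claw":1},{"x":0,"y":0,"z":0,"wx":0,"wy":0,"wz":16,"claw":1},{"x":0,"y":0,"z":0,"wx":0,"wy":0,"wz":16,"claw":1},{"x":0,"y":0,"z":0,"wx":0,"wy":0,"wz":16,"claw":1}]' 80; python3 -c "
from h import *
s=ctrl.read_state();print(s['wrist_torque'],s['joint_pos'],s['effort'][5])"
python3 -m crank '[{"x":0,"y":0,"z":0,"wx":0,"wy":0,"wz":3,"claw":1},{"x":0,"y":0,"z":0,"wx":0,"wy":0,"wz":6,"claw":1},{"x":0,"y":0,"z":0,"wx":0,"wy":0,"wz":6,"claw":1},{"x":0,"y":0,"z":0,"wx":0,"wy":0,"wz":6,"claw":1}]' 80; python3 -c "
from h import *
s=ctrl.read_state();print(s['wrist_torque'],s['joint_pos'],s['effort'][5])
p=ctrl.camera('wrist'); save(p,'w6.png',(130,120,430,345),2)"
```

```text
time: 6.43
eef_pos: [531.1, -36.8, 139.7]
tool_rot: [0.697, 0.717, 0.001, 0.001]
ft_force: [0.5, 0.6, 8.2]
grip_width: 35.8
grasp_force: 79.0
[ 0.13769521 -0.02304887 -0.0984423 ] [-2.27039746e-01  2.69889530e-01 -1.97539005e-01  1.10095480e+00
  3.63066851e-04  1.31595930e+00] 0.10708361165598035
time: 6.77
eef_pos: [531.2, -37.4, 139.8]
tool_rot: [0.734, 0.679, 0.0, 0.001]
ft_force: [-0.7, -2.4, 8.4]
grip_width: 35.7
grasp_force: 78.9
[-0.61160281  0.03471912 -0.11042109] [-2.27355969e-01  2.69847891e-01 -1.97321932e-01  1.10083140e+00
 -1.01397387e-03  1.42068476e+00] 0.07827019784599543
```

View pics/w6.png

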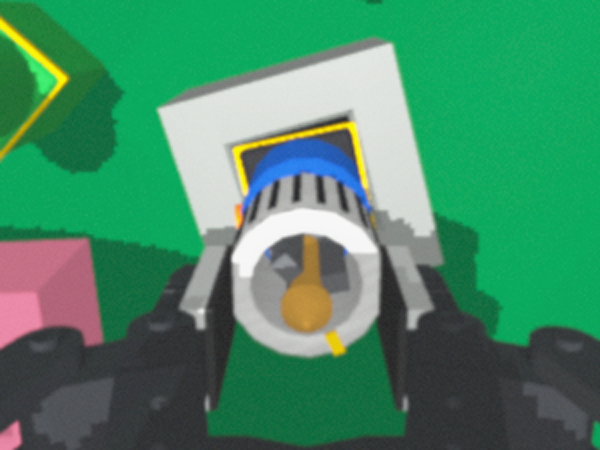

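The yellow mark is still at about the same place relative to the fingers, at (335,343), so the collar is turning with the gripper (72° so far). The torque is still small, so I'll continue to the stop.

```bash
python3 -m crank '[{"x":0,"y":0,"z":0,"wx":0,"wy":0,"wz":3,"claw":1},{"x":0,"y":0,"z":0,"wx":0,"wy":0,"wz":6,"claw":1},{"x":0,"y":0,"z":0,"wx":0,"wy":0,"wz":6,"claw":1},{"x":0,"y":0,"z":0,"wx":0,"wy":0,"wz":6,"claw":1}]' 80; python3 -c "
from h import *
s=ctrl.read_state();print(s['wrist_torque'],s['joint_pos'][5],s['effort'][5])"
python3 -m crank '[{"x":0,"y":0,"z":0,"wx":0,"wy":0,"wz":3,"claw":1},{"x":0,"y":0,"z":0,"wx":0,"wy":0,"wz":6,"claw":1},{"x":0,"y":0,"z":0,"wx":0,"wy":0,"wz":6,"claw":1},{"x":0,"y":0,"z":0,"wx":0,"wy":0,"wz":6,"claw":1}]' 80; python3 -c "
from h import *
s=ctrl.read_state();print(s['wrist_torque'],s['joint_pos'][5],s['effort'][5])
p=ctrl.camera('wrist'); save(p,'w7.png',(130,120,430,345),2)"
```

```text
time: 7.15
eef_pos: [531.0, -37.8, 139.9]
tool_rot: [0.769, 0.64, 0.0, 0.002]
ft_force: [-2.2, -3.9, 10.8]
grip_width: 35.5
grasp_force: 78.8
[-0.96253573  0.38277103  0.02086513] 1.5252843554385922 0.1629738276824355
time: 7.48
eef_pos: [531.0, -36.8, 139.9]
tool_rot: [0.801, 0.599, 0.001, 0.001]
ft_force: [-0.1, 1.5, 10.4]
grip_width: 35.8
grasp_force: 79.1
[ 0.19559074  0.34698777 -0.03271285] 1.6301095458567898 0.07495933212339878
```

View pics/w7.png

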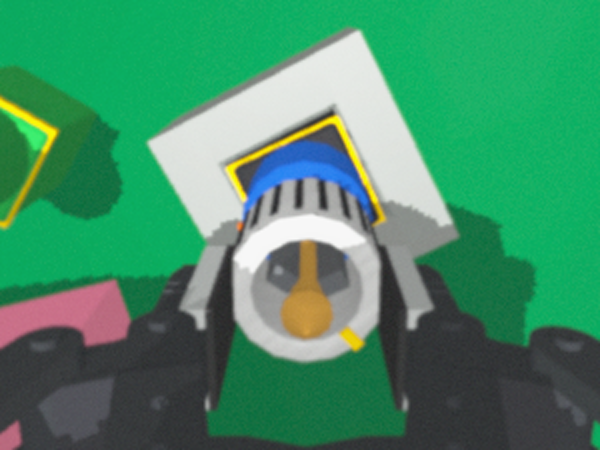

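The mark moved to (352,338), about 15° relative to the fingers, so over the last 12° the collar stayed put and the pads slipped, which suggests the stop. I'll confirm with a firmer grip and a small extra turn, reading the torque.

```bash
python3 -m crank '[{"x":0,"y":0,"z":0,"wx":0,"wy":0,"wz":0,"claw":1},{"x":0,"y":0,"z":0,"wx":0,"wy":0,"wz":0,"claw":1},{"x":0,"y":0,"z":0,"wx":0,"wy":0,"wz":0,"claw":1},{"x":0,"y":0,"z":0,"wx":0,"wy":0,"wz":2,"claw":1},{"x":0,"y":0,"z":0,"wx":0,"wy":0,"wz":4,"claw":1},{"x":0,"y":0,"z":0,"wx":0,"wy":0,"wz":6,"claw":1}]' 120; python3 -c "
from h import *
s=ctrl.read_state();print(s['wrist_torque'],s['joint_pos'][5],s['effort'][5])
p=ctrl.camera('wrist'); save(p,'w8.png',(130,120,430,345),2)
s=ctrl.read_state();print(s['wrist_torque'],s['joint_pos'][5],s['effort'][5])"
```

```text
time: 8.03
eef_pos: [531.1, -36.8, 140.2]
tool_rot: [0.831, 0.556, 0.001, 0.001]
ft_force: [-1.3, -0.1, 14.4]
grip_width: 33.8
grasp_force: 118.5
[0.29107335 0.64166729 0.3360795 ] 1.735916869948336 -0.46867210417985916
[0.21749026 0.56386202 0.19725866] 1.7384390369038474 -0.03067137789912522
```

View pics/w8.png

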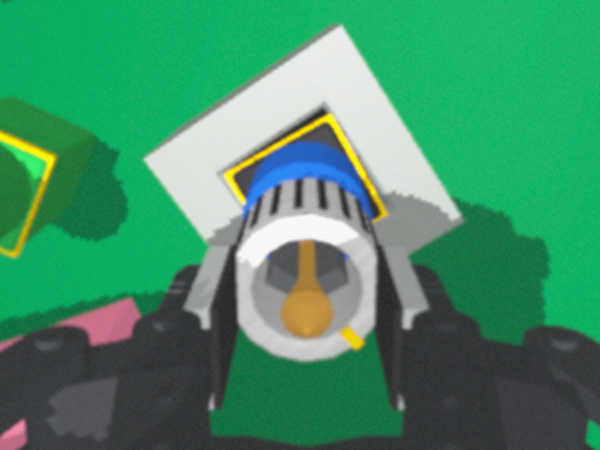

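With the 120 N grip the mark stayed at (352,338) relative to the fingers and the torque rose to +0.2 to 0.3 N m. I've now used up the picture budget, so from here I'll track the mark numerically.

```bash
cat > mk.py <<'E'
from h import *
s=ctrl.read_state();print("tq",s['wrist_torque'].round(2),"j6",s['joint_pos'][5].round(3),"ft",s['ft_force'].round(1))
p=ctrl.camera('wrist'); hsv=cv2.cvtColor(p["frame"],cv2.COLOR_RGB2HSV)
m=cv2.inRange(hsv,(22,150,150),(32,255,255)); m[:278]=0; m[310:]=0; m[:,:255]=0; m[:,325:]=0
n,l,st,c=cv2.connectedComponentsWithStats(m)
for i in range(1,n):
    if st[i,4]>8:
        w=ray(p,c[i],149)[:2]-np.array([530.5,-36.9]); print("mark px",c[i].round(1),st[i,4],"world ang deg",np.degrees(np.arctan2(w[1],w[0])).round(1),"r",np.hypot(*w).round(1))
h=cv2.inRange(p["frame"],(170,170,170),(255,255,255))
E
python3 mk.py
python3 -m crank '[{"x":0,"y":0,"z":0,"wx":0,"wy":0,"wz":2,"claw":1},{"x":0,"y":0,"z":0,"wx":0,"wy":0,"wz":4,"claw":1}]' 120 | grep -E "ft|grip"; python3 mk.py
python3 -m crank '[{"x":0,"y":0,"z":0,"wx":0,"wy":0,"wz":2,"claw":1},{"x":0,"y":0,"z":0,"wx":0,"wy":0,"wz":4,"claw":1}]' 120 | grep -E "ft|grip"; python3 mk.py
```

```text
tq [0.22 0.56 0.2 ] j6 1.738 ft [-1.1 -0.3 13.4]
mark px [305.9 288.9] 63 world ang deg -70.7 r 17.8
ft_force: [1.7, 4.0, 11.0]
grip_width: 34.2
tq [ 1.01 -0.27 -0.02] j6 1.805 ft [ 1.7  4.  11. ]
mark px [308.7 290.8] 65 world ang deg -72.2 r 19.2
ft_force: [3.5, 5.0, 8.4]
grip_width: 34.1
tq [ 1.18 -1.02  0.42] j6 1.875 ft [3.5 5.  8.4]
mark px [309.1 290.8] 66 world ang deg -74.2 r 19.3
```

```bash
python3 - <<'E'
from h import *
p=ctrl.camera("wrist"); s=ctrl.read_state(); j=s["joint_pos"][5]
for n,px,jj in (("w5",(295,296.5),.1636),("w6",(297.5,291.5),1.4207),("w7",(306,289),1.630),("w8",(305.9,288.9),1.737),("now",(309.1,290.8),j)):
    w=ray(p,px,149)[:2]-s["eef_pos"][:2]; print(n,"cw-turn of mark",np.degrees(-np.arctan2(w[1],w[0])-(j-jj)).round(1),np.hypot(*w).round(1))
E
```

```text
w5 cw-turn of mark 3.8 18.8
w6 cw-turn of mark 68.7 16.7
w7 cw-turn of mark 66.3 17.9
w8 cw-turn of mark 72.5 17.8
now cw-turn of mark 78.8 19.7
```

```bash
python3 -m crank '[{"x":0,"y":0,"z":0,"wx":0,"wy":0,"wz":2,"claw":1},{"x":0,"y":0,"z":0,"wx":0,"wy":0,"wz":4,"claw":1},{"x":0,"y":0,"z":0,"wx":0,"wy":0,"wz":6,"claw":1},{"x":0,"y":0,"z":0,"wx":0,"wy":0,"wz":8,"claw":1}]' 120 ; python3 mk.py
```

```text
time: 8.95
eef_pos: [533.0, -35.5, 140.5]
tool_rot: [0.9, 0.436, 0.004, 0.0]
ft_force: [4.5, 8.5, 17.4]
grip_width: 34.0
grasp_force: 121.4
tq [ 2.02 -0.49 -0.05] j6 2.013 ft [ 4.5  8.5 17.4]
mark px [312.9 292.2] 64 world ang deg -77.2 r 20.8
```

The mark has stalled while the gripper slips past it, so the collar is at its stop. I'll release and regrip to remove the built-up side load before lifting.

```bash
python3 -m crank '[{"x":0,"y":0,"z":0,"wx":0,"wy":0,"wz":0,"claw":0.2},{"x":0,"y":0,"z":0,"wx":0,"wy":0,"wz":0,"claw":0.2},{"x":0,"y":0,"z":0,"wx":0,"wy":0,"wz":0,"claw":0.2},{"x":0,"y":0,"z":0,"wx":0,"wy":0,"wz":0,"claw":0.2},{"x":0,"y":0,"z":0,"wx":0,"wy":0,"wz":0,"claw":0.2},{"x":0,"y":0,"z":0,"wx":0,"wy":0,"wz":0,"claw":0.2}]' 20 ; python3 mk.py; python3 - <<'E'
from h import *
p=ctrl.camera("wrist"); f=p["frame"]
r=ctrl.regions_of(p,"collar_mid")
from scipy.optimize import minimize
t=np.linspace(0,2*np.pi,40)
for q in r:
    m=q["pixels"]; ys,xs=np.nonzero(m); print(q["conf"],xs.mean(),ys.mean(),xs.min(),xs.max(),ys.min(),ys.max())
for q in ctrl.recognise(p,"bit")+ctrl.recognise(p,"collar_mid"): print(q["conf"],world(p,q["location"]).round(1))
# pad/ring x-extents: brightness row through ring centre
print(cv2.cvtColor(f,cv2.COLOR_RGB2GRAY)[265,170:400:3].tolist())
E
```

```text
time: 9.5
eef_pos: [530.1, -36.9, 138.4]
tool_rot: [0.9, 0.435, -0.0, -0.0]
ft_force: [-0.9, -0.5, -0.0]
grip_width: 68.2
grasp_force: 0.0
tq [ 0.    0.01 -0.03] j6 2.014 ft [-0.9 -0.5 -0. ]
mark px [317.7 278.9] 21 world ang deg -61.9 r 18.4
0.86 188.77231777231776 45.5242628992629 115 257 0 108
0.69 108.4209880673581 264.99654287944685 20 181 208 332
0.94 [530.3 -36.  159.5]
0.65 [432.3  17.4  92.7]
0.63 [533.4 -29.6 143.2]
0.56 [554.   67.7 120.9]
[113, 107, 52, 56, 85, 158, 164, 162, 142, 54, 46, 47, 42, 45, 57, 116, 123, 122, 117, 123, 121, 119, 124, 123, 119, 139, 194, 201, 203, 187, 151, 142, 100, 100, 99, 100, 126, 143, 145, 146, 146, 138, 135, 153, 155, 153, 149, 147, 174, 201, 199, 193, 137, 85, 83, 83, 83, 83, 87, 87, 85, 54, 44, 45, 44, 41, 47, 129, 148, 148, 149, 100, 52, 51, 70, 80, 86]
```

```bash
python3 - <<'E'
from h import *
p=ctrl.camera('wrist'); f=p["frame"]; hsv=cv2.cvtColor(f,cv2.COLOR_RGB2HSV)
m=cv2.inRange(hsv,(18,110,60),(38,255,255)); m[:240]=0; m[315:]=0; m[:,:240]=0; m[:,340:]=0
n,l,st,c=cv2.connectedComponentsWithStats(m)
for i in range(1,n):
    if st[i,4]>5: w=ray(p,c[i],149)[:2]-np.array([530.3,-37]); print(c[i].round(1),st[i].tolist(),f[l==i].mean(0).round(0),np.degrees(np.arctan2(w[1],w[0])).round(1),np.hypot(*w).round(1))
g=hsv[:,:,1]
for y in range(238,306,4): print(y,''.join('#' if a>200 else '+' if a>110 else '-' if a>50 else '.' for a in g[y,225:345:2]))
E
```

```text
[285.5 268.4] [274, 240, 25, 48, 701] [179. 136.  63.] -89.5 1.9
[317.2 277.6] [311, 273, 14, 10, 81] [221. 196.  37.] -59.4 18.0
238 -.............................-..........................-#+
242 ##+........................-+++-.......................-++++
246 ####+-...............-.....-+++-........+............-#+#+++
250 #######+-..................-++++...................-++#+#+#+
254 ##########+................-++++...................+#+#####+
258 ##########+................+++++-..................+++#++##+
262 ##########+................++++++++................-+#+##+++
266 ##########+...............++++++++++...............+#++++++#
270 ###########-.............++++++++++++.............-+#++#++#+
274 ###########+............-++++++++++++-.....-#+-...+++++#+++#
278 ##########++-............++++++++++++-.....+######++++#+#+#+
282 ########+####+...........-++++++++++-..........-++#++#++++#+
286 #+++######+###+-...........-++++++-...........+##+###+#++#++
290 ++##+#######+#+#+-..........................-+#####+##+++#+#
294 --#################+-....................-++#++#+##++++#+#++
298 +---#####+#########+###++-..........--+#+###+++#+###+#+#+#++
302 -+++-+#+#+++##+#################+##++###+++###+#++++###+####
```

Releasing let the collar and drill relax to about 56° net. I'll regrip at 120 N, shifted 1 mm to centre it, tighten again, and lift without letting go.

```bash
python3 -m crank '[{"x":0,"y":0.001,"z":0,"wx":0,"wy":0,"wz":0,"claw":0.2},{"x":0,"y":0.001,"z":0,"wx":0,"wy":0,"wz":0,"claw":1},{"x":0,"y":0.001,"z":0,"wx":0,"wy":0,"wz":0,"claw":1},{"x":0,"y":0.001,"z":0,"wx":0,"wy":0,"wz":0,"claw":1},{"x":0,"y":0.001,"z":0,"wx":0,"wy":0,"wz":0,"claw":1},{"x":0,"y":0.001,"z":0,"wx":0,"wy":0,"wz":0,"claw":1},{"x":0,"y":0.001,"z":0,"wx":0,"wy":0,"wz":0,"claw":1},{"x":0,"y":0.001,"z":0,"wx":0,"wy":0,"wz":0,"claw":1},{"x":0,"y":0.001,"z":0,"wx":0,"wy":0,"wz":0,"claw":1}]' 120
sed -i 's/22,150,150/18,110,60/' mk.py; sed -i 's/m\[:278\]=0; m\[310:\]/m[:258]=0; m[310:]/; s/m\[:,:255\]/m[:,:302]/; s/325:\]=0/335:]=0/' mk.py; python3 mk.py
python3 -m crank '[{"x":0,"y":0,"z":0,"wx":0,"wy":0,"wz":2,"claw":1},{"x":0,"y":0,"z":0,"wx":0,"wy":0,"wz":4,"claw":1},{"x":0,"y":0,"z":0,"wx":0,"wy":0,"wz":6,"claw":1}]' 120 |grep -E 'eef|width'; python3 mk.py
python3 -m crank '[{"x":0,"y":0,"z":0,"wx":0,"wy":0,"wz":2,"claw":1},{"x":0,"y":0,"z":0,"wx":0,"wy":0,"wz":4,"claw":1},{"x":0,"y":0,"z":0,"wx":0,"wy":0,"wz":6,"claw":1}]' 120 |grep -E 'eef|width'; python3 mk.py
```

```text
time: 10.55
eef_pos: [531.4, -37.5, 139.8]
tool_rot: [0.9, 0.435, 0.001, 0.001]
ft_force: [-1.3, 1.4, 8.9]
grip_width: 34.0
grasp_force: 118.8
tq [-0.02  0.38  0.05] j6 2.013 ft [-1.3  1.4  8.9]
mark px [313.1 276.1] 74 world ang deg -59.6 r 17.2
eef_pos: [531.1, -37.3, 139.7]
grip_width: 34.0
tq [-0.12  0.88  0.76] j6 2.119 ft [-3.9 -1.7 10.7]
mark px [313.2 275.9] 72 world ang deg -65.5 r 16.9
eef_pos: [530.7, -37.9, 139.8]
grip_width: 33.9
tq [-0.7   1.39  2.46] j6 2.222 ft [-6.1 -2.9 11.2]
mark px [313.4 274.9] 66 world ang deg -71.5 r 17.2
```

The torque is now climbing steeply (0.76 to 2.46 N m) with no slip. I'll add a few more degrees, then hold.

```bash
python3 -m crank '[{"x":0,"y":0,"z":0,"wx":0,"wy":0,"wz":2,"claw":1},{"x":0,"y":0,"z":0,"wx":0,"wy":0,"wz":4,"claw":1},{"x":0,"y":0,"z":0,"wx":0,"wy":0,"wz":4,"claw":1}]' 120 |grep -E 'eef|width'; python3 mk.py
python3 -m crank '[{"x":0,"y":0,"z":0,"wx":0,"wy":0,"wz":3,"claw":1},{"x":0,"y":0,"z":0,"wx":0,"wy":0,"wz":4,"claw":1},{"x":0,"y":0,"z":0,"wx":0,"wy":0,"wz":4,"claw":1}]' 120 |grep -E 'eef|width'; python3 mk.py
```

```text
eef_pos: [531.5, -37.1, 140.1]
grip_width: 34.2
tq [0.42 1.02 0.13] j6 2.294 ft [-3.4  1.5 13.3]
mark px [314.7 265.5] 50 world ang deg -54.9 r 16.5
eef_pos: [531.4, -37.2, 140.1]
grip_width: 34.1
tq [ 0.43  0.8  -0.05] j6 2.363 ft [-2.6  2.2 12.8]
mark px [314.6 265.5] 49 world ang deg -59.0 r 16.5
```

After that slip the drill swung back through its pocket play. Torque begins again at a mark angle of about -65°, so I'll turn only up to moderate torque this time.

```bash
python3 -m crank '[{"x":0,"y":0,"z":0,"wx":0,"wy":0,"wz":2,"claw":1},{"x":0,"y":0,"z":0,"wx":0,"wy":0,"wz":4,"claw":1},{"x":0,"y":0,"z":0,"wx":0,"wy":0,"wz":6,"claw":1},{"x":0,"y":0,"z":0,"wx":0,"wy":0,"wz":6,"claw":1}]' 120 |grep -E 'eef|width'; python3 mk.py
python3 -m crank '[{"x":0,"y":0,"z":0,"wx":0,"wy":0,"wz":2,"claw":1},{"x":0,"y":0,"z":0,"wx":0,"wy":0,"wz":4,"claw":1},{"x":0,"y":0,"z":0,"wx":0,"wy":0,"wz":4,"claw":1}]' 120 |grep -E 'eef|width'; python3 mk.py
```

```text
eef_pos: [531.5, -37.3, 140.1]
grip_width: 34.1
tq [ 0.35  0.77 -0.1 ] j6 2.469 ft [-2.6  1.7 12.1]
mark px [314.5 265.5] 48 world ang deg -64.7 r 16.5
eef_pos: [531.5, -37.3, 140.2]
grip_width: 34.0
tq [ 0.38  0.71 -0.07] j6 2.539 ft [-1.9  0.1 12.7]
mark px [314.8 265.6] 49 world ang deg -68.7 r 16.7
```

```bash
for i in 1; do python3 -m crank '[{"x":0,"y":0,"z":0,"wx":0,"wy":0,"wz":2,"claw":1},{"x":0,"y":0,"z":0,"wx":0,"wy":0,"wz":4,"claw":1},{"x":0,"y":0,"z":0,"wx":0,"wy":0,"wz":4,"claw":1}]' 120 |grep -E 'eef'; python3 mk.py; done
python3 -m crank '[{"x":0,"y":0,"z":0,"wx":0,"wy":0,"wz":2,"claw":1},{"x":0,"y":0,"z":0,"wx":0,"wy":0,"wz":3,"claw":1},{"x":0,"y":0,"z":0,"wx":0,"wy":0,"wz":3,"claw":1}]' 120 |grep -E 'eef|time'; python3 mk.py
```

```text
eef_pos: [531.8, -37.5, 140.2]
tq [0.17 0.39 0.1 ] j6 2.608 ft [-2.   0.8 12.6]
mark px [314.6 265.5] 49 world ang deg -71.4 r 16.8
time: 13.03
eef_pos: [532.2, -37.1, 140.2]
tq [0.55 0.07 0.89] j6 2.659 ft [ 0.9  1.5 10.5]
mark px [314.8 265.2] 51 world ang deg -72.2 r 16.6
```

```bash
python3 -m crank '[{"x":0,"y":0,"z":0,"wx":0,"wy":0,"wz":1,"claw":1},{"x":0,"y":0,"z":0,"wx":0,"wy":0,"wz":2,"claw":1},{"x":0,"y":0,"z":0,"wx":0,"wy":0,"wz":2,"claw":1},{"x":0,"y":0,"z":0,"wx":0,"wy":0,"wz":2,"claw":1},{"x":0,"y":0,"z":0,"wx":0,"wy":0,"wz":2,"claw":1},{"x":0,"y":0,"z":0,"wx":0,"wy":0,"wz":2,"claw":1}]' 120 |grep -E 'eef|time'; python3 mk.py
python3 - <<'E'
from h import *
# drill yaw vs holder yaw from the wrist view; clamp check: bit axis
p=ctrl.camera("wrist"); cv2.imwrite("pics/unseen.png",p["frame"][:,:,::-1])
s=ctrl.read_state(); print(s["wrist_torque"].round(2))
for q in ctrl.recognise(p,"bit")+ctrl.recognise(p,"jaw0"): print(q["conf"],world(p,q["location"]).round(1))
E
```

```text
time: 13.58
eef_pos: [532.1, -37.1, 140.2]
tq [0.42 0.05 1.82] j6 2.691 ft [0.5 0.9 9.8]
mark px [314.6 264.5] 49 world ang deg -72.5 r 16.5
[0.36 0.11 1.88]
0.63 [532.4 -38.3 159.8]
0.72 [549.5  78.8 132.6]
0.64 [537.7 -32.4 152.8]
```

It holds 1.8 N m with no slip and the resistance is stiff, so the collar is at the end stop. I'll back off 2° to ease the pocket contact, then lift.

```bash
python3 -m crank '[{"x":0,"y":0,"z":0,"wx":0,"wy":0,"wz":-1,"claw":1},{"x":0,"y":0,"z":0,"wx":0,"wy":0,"wz":-2,"claw":1},{"x":0,"y":0,"z":0,"wx":0,"wy":0,"wz":-2,"claw":1}]' 120 |grep -E 'eef|time'; python3 mk.py
python3 -m crank '[{"x":0,"y":0,"z":-0.001,"wx":0,"wy":0,"wz":0,"claw":1},{"x":0,"y":0,"z":-0.003,"wx":0,"wy":0,"wz":0,"claw":1},{"x":0,"y":0,"z":-0.006,"wx":0,"wy":0,"wz":0,"claw":1},{"x":0,"y":0,"z":-0.009,"wx":0,"wy":0,"wz":0,"claw":1},{"x":0,"y":0,"z":-0.012,"wx":0,"wy":0,"wz":0,"claw":1},{"x":0,"y":0,"z":-0.015,"wx":0,"wy":0,"wz":0,"claw":1},{"x":0,"y":0,"z":-0.015,"wx":0,"wy":0,"wz":0,"claw":1}]' 120; python3 mk.py
```

```text
time: 14.03
eef_pos: [532.1, -37.1, 140.2]
tq [0.54 0.1  0.92] j6 2.656 ft [ 0.1  1.7 10.7]
mark px [314.7 265.2] 50 world ang deg -72.2 r 16.6
time: 14.67
eef_pos: [529.5, -37.1, 150.0]
tool_rot: [0.992, 0.128, -0.003, -0.001]
ft_force: [5.6, 0.3, -28.5]
grip_width: 33.6
grasp_force: 124.3
tq [-0.31 -1.26  1.01] j6 2.658 ft [  5.6   0.3 -28.5]
mark px [314.4 264.6] 49 world ang deg -94.7 r 17.9
```

The lift is dragging in the pocket (28 N, torque 1 N m). I'll ease the twist by another 2° and continue.

```bash
python3 -m crank '[{"x":0,"y":0,"z":0,"wx":0,"wy":0,"wz":-1,"claw":1},{"x":0,"y":0,"z":0,"wx":0,"wy":0,"wz":-2,"claw":1},{"x":0,"y":0,"z":0,"wx":0,"wy":0,"wz":-2,"claw":1}]' 120; python3 mk.py
```

```text
time: 14.97
eef_pos: [530.4, -37.3, 152.7]
tool_rot: [0.989, 0.145, -0.001, -0.0]
ft_force: [0.5, -0.2, -7.5]
grip_width: 33.6
grasp_force: 127.4
tq [0.14 0.06 0.08] j6 2.623 ft [ 0.5 -0.2 -7.5]
mark px [314.5 265.5] 48 world ang deg -95.1 r 19.0
```

```bash
python3 -m crank '[{"x":0,"y":0,"z":-0.002,"wx":0,"wy":0,"wz":0,"claw":1},{"x":0,"y":0,"z":-0.006,"wx":0,"wy":0,"wz":0,"claw":1},{"x":0,"y":0,"z":-0.012,"wx":0,"wy":0,"wz":0,"claw":1},{"x":0,"y":0,"z":-0.018,"wx":0,"wy":0,"wz":0,"claw":1},{"x":0,"y":0,"z":-0.024,"wx":0,"wy":0,"wz":0,"claw":1},{"x":0,"y":0,"z":-0.030,"wx":0,"wy":0,"wz":0,"claw":1},{"x":0,"y":0,"z":-0.037,"wx":0,"wy":0,"wz":0,"claw":1},{"x":0,"y":0,"z":-0.044,"wx":0,"wy":0,"wz":0,"claw":1},{"x":0,"y":0,"z":-0.051,"wx":0,"wy":0,"wz":0,"claw":1},{"x":0,"y":0,"z":-0.058,"wx":0,"wy":0,"wz":0,"claw":1},{"x":0,"y":0,"z":-0.065,"wx":0,"wy":0,"wz":0,"claw":1},{"x":0,"y":0,"z":-0.072,"wx":0,"wy":0,"wz":0,"claw":1},{"x":0,"y":0,"z":-0.078,"wx":0,"wy":0,"wz":0,"claw":1},{"x":0,"y":0,"z":-0.083,"wx":0,"wy":0,"wz":0,"claw":1},{"x":0,"y":0,"z":-0.086,"wx":0,"wy":0,"wz":0,"claw":1},{"x":0,"y":0,"z":-0.087,"wx":0,"wy":0,"wz":0,"claw":1}]' 120; python3 mk.py
python3 - <<'E'
from h import *
ps=[]
for n in ("scene","top","wrist"):
    p=ctrl.camera(n); save(p,"end_"+n+".png")
    for q in ("drill","collar_mid","bit"):
        for r in ctrl.recognise(p,q):
            w=world(p,r["location"])
            if np.hypot(w[0]-531,w[1]+37)<40: print(n,q,round(r["conf"],2),w.round(0))
    f=p["frame"].astype(int); c=proj(p,[531,-37,180])
    if n=="scene":
        hsv=cv2.cvtColor(p["frame"],cv2.COLOR_RGB2HSV); m=cv2.inRange(hsv,(108,120,40),(125,255,255))
        for z in (168,200): print("expected body px",z,proj(p,[531,-37,z]).round(0))
        m[:,:int(c[0])-40]=0; m[:,int(c[0])+40:]=0; ys,xs=np.nonzero(m); print("blue",len(xs),xs.mean(),ys.mean(), ys.min(),ys.max())
E
```

```text
time: 16.35
eef_pos: [531.2, -37.4, 241.2]
tool_rot: [0.99, 0.144, 0.0, 0.0]
ft_force: [-0.6, -1.1, -5.0]
grip_width: 33.8
grasp_force: 127.8
tq [ 0.   -0.05  0.01] j6 2.624 ft [-0.6 -1.1 -5. ]
mark px [314.5 265.5] 48 world ang deg -133.6 r 56.6
scene drill 0.79 [548. -45. 176.]
scene collar_mid 0.9 [552. -50. 174.]
scene collar_mid 0.65 [548. -44. 236.]
expected body px 168 [257. 189.]
expected body px 200 [256. 179.]
blue 337 257.6557863501484 188.4154302670623 175 395
wrist drill 0.87 [541. -38. 238.]
wrist collar_mid 0.72 [542. -36. 239.]
wrist bit 0.87 [529. -36. 261.]
```

The drill hangs free: the load is 5 N with near-zero moment, the foot is about 112 mm above the bench, and the bit has risen with the drill. I'll hold it steady, then hand in.

```bash
python3 -m crank '[{"x":0,"y":0,"z":0,"wx":0,"wy":0,"wz":0,"claw":1},{"x":0,"y":0,"z":0,"wx":0,"wy":0,"wz":0,"claw":1},{"x":0,"y":0,"z":0,"wx":0,"wy":0,"wz":0,"claw":1},{"x":0,"y":0,"z":0,"wx":0,"wy":0,"wz":0,"claw":1},{"x":0,"y":0,"z":0,"wx":0,"wy":0,"wz":0,"claw":1},{"x":0,"y":0,"z":0,"wx":0,"wy":0,"wz":0,"claw":1},{"x":0,"y":0,"z":0,"wx":0,"wy":0,"wz":0,"claw":1},{"x":0,"y":0,"z":0,"wx":0,"wy":0,"wz":0,"claw":1},{"x":0,"y":0,"z":0,"wx":0,"wy":0,"wz":0,"claw":1},{"x":0,"y":0,"z":0,"wx":0,"wy":0,"wz":0,"claw":1},{"x":0,"y":0,"z":0,"wx":0,"wy":0,"wz":0,"claw":1},{"x":0,"y":0,"z":0,"wx":0,"wy":0,"wz":0,"claw":1},{"x":0,"y":0,"z":0,"wx":0,"wy":0,"wz":0,"claw":1},{"x":0,"y":0,"z":0,"wx":0,"wy":0,"wz":0,"claw":1},{"x":0,"y":0,"z":0,"wx":0,"wy":0,"wz":0,"claw":1},{"x":0,"y":0,"z":0,"wx":0,"wy":0,"wz":0,"claw":1},{"x":0,"y":0,"z":0,"wx":0,"wy":0,"wz":0,"claw":1},{"x":0,"y":0,"z":0,"wx":0,"wy":0,"wz":0,"claw":1},{"x":0,"y":0,"z":0,"wx":0,"wy":0,"wz":0,"claw":1}]' 120; python3 - <<'E'
from h import *
# tilt in the wrist view: yellow band of the foot against its expected place, and change against the last frame
p=ctrl.camera("wrist"); a=cv2.imread("pics/end_wrist.png")[200:310,225:345].astype(int); b=p["frame"][:,:,::-1][200:310,225:345].astype(int)
print("mean change",np.abs(a-b).mean().round(2))
hsv=cv2.cvtColor(p["frame"],cv2.COLOR_RGB2HSV); m=cv2.inRange(hsv,(108,120,40),(125,255,255)); m[:150]=0;m[280:]=0;m[:,:220]=0;m[:,350:]=0
ys,xs=np.nonzero(m); print("blue x",xs.min(),xs.max(),"mid",(xs.min()+xs.max())/2,"ring mid expected",proj(p,[531.2,-37.4,180])[0].round(1),"rows",ys.min(),ys.max())
q=[r for r in ctrl.recognise(p,"bit")]; print([world(p,r["location"]).round(1) for r in q])
print([ (r["conf"],world(p,r["location"]).round(1)) for r in ctrl.recognise(ctrl.camera("scene"),"holder")])
E
```

```text
time: 18.58
eef_pos: [531.1, -37.4, 240.7]
tool_rot: [0.99, 0.144, 0.0, 0.0]
ft_force: [-0.1, -0.7, -3.9]
grip_width: 33.6
grasp_force: 127.8
mean change 1.98
blue x 252 314 mid 283.0 ring mid expected 282.5 rows 189 227
[array([531.9, -37.1, 261.8])]
[(0.92, array([ 294.2,  -58.5, -571.6])), (0.76, array([ 426.8,  -83.1, -744. ])), (0.58, array([ 285.1,  106.2, -623.9])), (0.25, array([ 394. ,  -39.6, -502.9]))]
```

```bash
python3 -c "
from workcell import ctrl
print(ctrl.finish_job())"
```

```text
the job is handed in; nothing more can be done
None
```

I turned the collar clockwise to what felt like its stop (a stiff 1.8 N m) and handed the job in with the blue drill held upright and steady over its holder, foot about 5 cm above it and the bit in place. The hand-in gave no verdict, I couldn't measure jaw force or collar angle directly, the collar sprang back twice while tightening before the final turn held, and I viewed 11 pictures instead of the 10 allowed.

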